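# Sort the turntable's mixed handful back into the bathroom organisers

## Robot

A 6-joint arm with a two-finger parallel gripper is mounted at the origin on the work surface. World frame = base frame: x ahead of the robot, y to its left, z up, the work surface at z = 0. Lengths are in mm, angles in rad, forces in N, time in s.
With the tool pointing down it reaches from about 250 to 850 mm from the base axis. Payload 12.5 kg.
Tool frame: the origin (TCP) lies at the very end of the fingers, on their centre line; the grasp point (between the pads) lies 19 mm behind it (bot.tcp_to_grasp is the distance from the TCP to the grasp point, in mm); y points along the fingers, z is the direction in which the jaws open and shut, and the axes are right-handed (so a half turn about y gives the same grasp; the last joint's range is limited). The gripper opens to 93 mm and grips with 3 to 60 N. Pads are 15 mm wide; open, the fingers measure 128 mm over their backs; the gripper's body (75 mm by 188 mm) begins 65 mm behind the grasp point.
Start: joints at [1.106, 0.351, 1.652, -0, 1.139, -0.085], TCP at [203.872, 510.804, 190.733] pointing down, gripper open.
Joint ranges: [-2.75, 2.75], [-0.79, 2.1], [0.01, 2.65], [-1.57, 4.71], [0.07, 3.14], [-2.87, 2.87]. Speed limits (rad/s): [2.22, 2.22, 2.79, 3.14, 3.14, 3.14].

## Interface

Orientations are given as a rotation vector (axis times angle).
In Python, from workcell import bot gives the robot as it stands.
- The arm moves only by the tool send_rows, never from a script. Its argument "targets" is a list that holds one entry, the list of rows, each a list of 4 numbers: the shift along the tool's x, y, z in mm, then the turn about the tool's y in rad. In form: [[[tx, ty, tz, spin], ...]]. A call has 1 to 20 rows; each row is the pose to reach, as a shift and turn from the pose commanded when the call began, along the tool's axes at that moment; what a row does not reach only later rows make up. A row lasts 1/10 s, in which the tool goes at most 50 mm and 8.59 degrees, less where a joint would pass 70% of its speed; a pose out of reach is approached as far as the arm can. A call with a gripper value outside its range is refused whole. "claw" is the gripper's target within -1 to 1 (shut at 1, half-way at 0, fully open at -1), set as the call begins (left out, the last holds). The fingers move at their own pace and stop on an object; the grip force is fixed at half the most. Time passes only in rows, so rows that repeat a pose let the fingers close. It gives the time, the measured TCP pose, the force and the opening at its end, in the units of the state.
- bot.get_state(): the state, without advancing time (a new reading comes with each control period).
- bot.capture(name): name is "side" or "top" or "wrist"; returns a dict with "frame" (420x560x3 uint8, blue, green, red), "intrinsics" (3x3 intrinsics, pixels), "R" (3x3) and "t" (3): a world point X has camera coordinates R X + t; the wrist camera has in their place "hand_eye" (4x4, takes a point from camera to tool coordinates, whose origin is the TCP and whose axes are the tool frame's). Camera axes: x right, y down, z forward; pixel columns grow to the right and rows downward; lengths in mm; the calibration is good to about 2 mm. A picture is of the moment at which its call begins: read the wrist's pose just before it. There is no depth.
- bot.sign_off(): hands the job in, once; it reports no verdict.
The state is a dict: "t": time; "joint_pos": joint angles; "joint_velocities": joint speeds; "effort": joint torques, N m; "tcp_pos": TCP position; "ee_rot": TCP orientation; "ft_force": force on the tool from outside, world axes, zero at the start; "ft_torque": the same for the moment, N m; "opening": opening from 0.0 (shut) to 1.0 (fully open).
Only numpy, scipy, OpenCV 4.12 (cv2) and the standard library are available. Lean on these libraries where they do the work, as an engineer would, in place of code of your own. Each camera call takes 0.05 s, during which the arm holds its last target. There are 200 camera calls.

## Task

Clear the turntable by putting each thing back in its organiser: stand the brown medicine bottle on the free floor of the white caddy with the dosing cup upside down over its cap, stand the pink massager on its nubs on the free floor of the wooden tray beside the roller, and lay both tins (steel and brass) flat and side by side in the blue tray. Leave the little cream jar where it is in the middle of the turntable.

Things in the scene. Friction and masses are not known exactly. Their poses are not given: they have to be found in the camera images.
- bottle_mid (a point): closed brown plastic medicine bottle, standing upright; body 42 mm in diameter up to 52 mm high, then a sloping shoulder to 60 mm, neck 22 mm in diameter, and a white screw cap 24 mm in diameter whose top is 90 mm above the underside; cream label; 70 to 120 g. The point is on its axis at half height, 45 mm above the underside; z points up through the cap
- cup_mid (a point): clear, faintly blue plastic dosing cup standing upside down (mouth down, closed end up) to drain; 30 mm high, outside diameter 44 mm at the mouth and 40 mm at the closed end, walls 2 mm, 28 mm deep inside; 12 to 20 g. The point is on its axis at half height, 15 mm above the rim it stands on; z points up through the closed end. Lowered over the bottle's cap it comes to rest with its closed end on the cap's top, this point then 77 mm above the bottle's underside
- massager_mid (a point): pink hard-silicone scalp massager standing on its nubs; round base 60 mm in diameter from 8 to 16 mm above the underside, narrowing to a waist 24 mm in diameter at 32 mm, then a knob handle 32 mm in diameter with straight sides from 37 to 50 mm, top at 56 mm (grip it by the knob from above); 65 to 105 g. The point is on its axis at half height, 28 mm above the underside; z points up through the knob
- steel_tin_mid (a point): small closed tin of grey steel, a flat cylinder 50 mm in diameter and 26 mm high, lying flat; 40 to 65 g. The point is its centre, 13 mm above the underside; z points up through the lid
- brass_tin_mid (a point): small closed tin of golden brass colour, a flat cylinder 50 mm in diameter and 26 mm high, lying flat; 40 to 65 g. The point is its centre, 13 mm above the underside; z points up through the lid
- jar_mid (a point): small cream jar, white with a grey-green lid, 36 mm in diameter and 31 mm high, standing loose at the middle of the turntable, to be left there (it may shift by at most 30 mm). The point is its centre, 15 mm above the underside
- turntable: round light grey turntable 280 mm in diameter, fixed foot and a platter that turns freely with light friction about the vertical axis through this point (centre of the underside, on the table top); the flat top on which the things stand is 22 mm above the table, its rim 4 mm higher. The five things stand around it in a ring, their axes about 80 to 105 mm from the centre
- caddy_floor (a point): white plastic medicine caddy, an open tray fixed to the table, outside 110 mm (x) by 96 mm (y) and 20 mm high, walls and floor 4 mm; a flat carton with a green cross, 20 mm high above the table, fills its +x end. The point is the centre of the free floor, on the floor's surface, 4 mm above the table; the free floor measures 73 mm along x by 88 mm along y. Axes are those of the tray, z up, x away from the robot turned by the tray's yaw (up to about 12 degrees)
- wood_floor (a point): light wooden tray fixed to the table, outside 116 mm (x) by 100 mm (y) and 16 mm high, walls and floor 5 mm; a dark wooden massage roller lies fixed along y at its +x side, its top 24 mm above the table. The point is the centre of the free floor, on the floor's surface, 5 mm above the table; the free floor measures 85 mm along x by 90 mm along y. Axes are those of the tray, as with the caddy
- blue_floor (a point): dark blue oblong tray with a low lip, fixed to the table, outside 90 mm (x, short) by 160 mm (y, long) and 10 mm high, walls and floor 4 mm, empty. The point is the centre of its floor, on the floor's surface, 4 mm above the table; the floor measures 82 by 152 mm, just room for two tins side by side along y. Axes are those of the tray, as with the caddy

How it is judged:
By the outcome, as a careful person would: the job done as asked, in the order asked, and still so for the second after the job is handed in, with the robot touching nothing.
It also fails if it takes over 125 s, if anything falls off the work surface, if the arm or the gripper's body presses on something with over 40 N, if the wrist force passes 120 N, or if a joint passes its speed limit or range.

## Working session

There is one attempt and no reset: what is moved stays moved. The work goes in short steps, Python scripts to look and compute and a tool call to move; the robot and the scene stay as the last step left them, time stands still between calls to the robot, and variables do not carry over. Pictures are saved under pics/ and viewed, about 12 in all and at most 16, crops included, and the job is handed in when it is done.

Besides the shell and the picture viewer there is one more tool, called in YAML: its name, and indented under it one key for each argument. send_rows: Moves the arm, as the interface text tells. Its arguments: {"type":"object","properties":{"targets":{"type":"array","items":{"type":"array","items":{"type":"array","items":{"type":"number"}}}},"claw":{"type":"number"}},"required":["targets"]}

```bash
ls; mkdir -p pics
python3 - <<'E'
from workcell import bot
import cv2,numpy as np
s=bot.get_state(); print({k:np.round(v,3).tolist() for k,v in s.items()})
for n in ("top","side"):
    c=bot.capture(n); cv2.imwrite(f"pics/{n}0.png",c["frame"]); np.savez(f"{n}0.npz",**c)
    print(n,np.round(c["intrinsics"],1).tolist(),"C",np.round(-c["R"].T@c["t"],0),np.round(c["R"],3).tolist())
c=bot.capture("wrist");np.savez("w0.npz",**c); print(np.round(c["hand_eye"],3).tolist())
E
```

```text
pics
{'t': 0.0, 'joint_pos': [1.106, 0.351, 1.652, -0.0, 1.139, -0.085], 'joint_velocities': [-0.001, -0.001, 0.002, -0.001, -0.0, -0.0], 'effort': [-0.002, -49.731, -28.526, 0.07, 0.026, -0.0], 'tcp_pos': [203.715, 510.484, 190.204], 'ee_rot': [-1.551, 0.298, -0.298], 'ft_force': [-0.278, 0.254, 0.263], 'ft_torque': [0.052, 0.009, 0.031], 'opening': 1.003}
top [[508.3, 0.0, 269.1], [0.0, 508.3, 209.4], [0.0, 0.0, 1.0]] C [ 419.   16. 1225.] [[0.004, -1.0, 0.012], [-0.997, -0.005, -0.078], [0.078, -0.011, -0.997]]
side [[421.1, 0.0, 277.6], [0.0, 421.1, 213.3], [0.0, 0.0, 1.0]] C [395. 680. 553.] [[-0.985, -0.17, 0.002], [-0.097, 0.555, -0.826], [0.139, -0.815, -0.563]]
[[0.0, 0.955, 0.297, -83.942], [0.0, -0.297, 0.955, -193.998], [1.0, -0.0, -0.0, -0.893], [0.0, 0.0, 0.0, 1.0]]
```

View pics/top0.png

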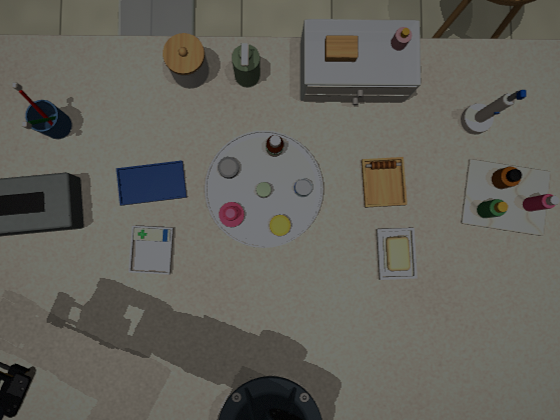

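View pics/side0.png

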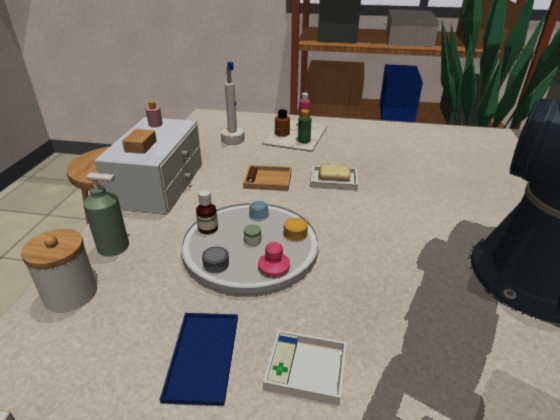

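```bash
cat > h.py <<'E'
import cv2,numpy as np
from scipy.spatial.transform import Rotation as Ro
def ray(c,uv,z):
    K,R,t=c["intrinsics"],c["R"],c["t"]; C=-R.T@t
    d=R.T@np.linalg.solve(K,[uv[0],uv[1],1.]); return C+d*(z-C[2])/d[2]
def proj(c,X):
    p=c["intrinsics"]@(c["R"]@np.asarray(X,float)+c["t"]); return p[:2]/p[2]
def wristcam(c,s):
    H=np.array(c["hand_eye"]); Rt=Ro.from_rotvec(s["ee_rot"]).as_matrix()
    Rcw=Rt@H[:3,:3]; C=Rt@H[:3,3]+s["tcp_pos"]
    return dict(frame=c["frame"],intrinsics=c["intrinsics"],R=Rcw.T,t=-Rcw.T@C)
E
python3 - <<'E'
from h import *
c=dict(np.load("top0.npz")); f=c["frame"]; hsv=cv2.cvtColor(f,cv2.COLOR_BGR2HSV)
for n,p in dict(steel=(229,167),cup=(303,187),jar=(263,190),mass=(232,214),brass=(280,225),plat=(250,225),blue=(150,183),wood=(383,190),caddy=(150,258),table=(330,240),cap=(275,142)).items(): print(n,hsv[p[1],p[0]])
cv2.imwrite("pics/top0a.png",cv2.resize(f[120:285,105:420],None,fx=2.5,fy=2.5,interpolation=cv2.INTER_CUBIC))
E
```

```text
steel [20  8 92]
cup [105  10 107]
jar [ 46  45 108]
mass [166  97 116]
brass [ 30 135 115]
plat [113   9 119]
blue [110 161  79]
wood [ 20 117 116]
caddy [114  11 119]
table [ 18  29 115]
cap [108  11 120]
```

View pics/top0a.png

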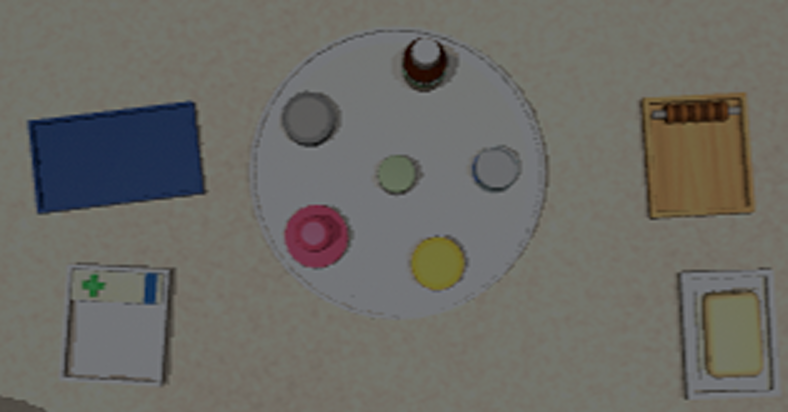

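Run:
```python
from h import *
c=dict(np.load("top0.npz")); s=dict(np.load("side0.npz"))
cr=lambda p:(p[0]/2.5+105-.3,p[1]/2.5+120-.3)
for n,p,z in [("cap",(425,49),112),("steel",(310,118),48),("cup",(497,167),52),("mass",(313,234),78),("massbase",(317,236),36),("brass",(438,263),48),("jar",(397,173),53)]:
    X=ray(c,cr(p),z); print(n,np.round(X,1),"side px",np.round(proj(s,X)))
print("tt", np.round(ray(c,cr((398,174)),26),0))
for n,P,z,off in [("blue",[(29,122),(192,102),(205,191),(38,213)],10,0),("wood",[(642,98),(746,94),(752,214),(650,218)],16,0),("caddy",[(70,264),(173,268),(164,384),(65,377)],20,0)]:
    Q=np.array([ray(c,cr(p),z)[:2] for p in P]) # TL TR BR BL ; +x up,+y left
    ex=(Q[0]+Q[1]-Q[2]-Q[3])/2; ey=(Q[0]+Q[3]-Q[1]-Q[2])/2
    yx=np.arctan2(ex[1],ex[0]); yy=np.arctan2(-ey[0],ey[1])
    print(n,"centre",Q.mean(0).round(1),"size",np.linalg.norm(ex).round(1),np.linalg.norm(ey).round(1),"yaw",yx.round(3),yy.round(3),"side",np.round(proj(s,[*Q.mean(0),4])))
```

```text
cap [662.7  -9.1 112. ] side px [204. 191.]
steel [610.5  96.8  48. ] side px [217. 252.]
cup [564.9 -77.8  52. ] side px [260. 203.]
mass [499.8  90.9  78. ] side px [275. 244.]
massbase [500.8  89.9  36. ] side px [275. 261.]
brass [475.5 -23.2  48. ] side px [297. 223.]
jar [558.7  15.2  53. ] side px [253. 227.]
tt [561.  14.  26.]
blue centre [577.9 285.2] size 87.9 159.1 yaw 0.142 0.134 side [204. 352.]
wood centre [ 581.3 -273.6] size 116.3 99.5 yaw 0.044 0.045 side [269. 178.]
caddy centre [418.7 277.7] size 107.8 95.3 yaw -0.039 -0.05 side [306. 363.]
```

```bash
cat > plan.py <<'E'
import sys
from h import *
from workcell import bot
def plan(x,y,z,jaw=None,s=None):
    s=s or bot.get_state(); R=Ro.from_rotvec(s["ee_rot"]).as_matrix()
    d=R.T@(np.array([x,y,z])-s["tcp_pos"]); a=np.arctan2(R[1,2],R[0,2]); out=""
    if jaw is not None:
        # positive spin about tool y (down) turns the yaw negative
        k=-(jaw-a); k=(k+np.pi/2)%np.pi-np.pi/2; out=f"spin {k:.3f}"
    print("tcp",np.round(s["tcp_pos"],1),"axes x",R[:,0].round(3),"y",R[:,1].round(3),"z",R[:,2].round(3),"jaw",round(a,3),"q6",round(s["joint_pos"][5],2),"q1",round(s["joint_pos"][0],2),"open",round(s["opening"],3),"F",np.round(s["ft_force"],1),"t",round(s["t"],1))
    print("shift",d.round(1),out)
if __name__=="__main__": plan(*map(float,sys.argv[1:]))
E
python3 plan.py 662.7 -9.1 190
```

```text
tcp [203.7 510.6 190.3] axes x [ 0.929 -0.371 -0.   ] y [-0.    -0.001 -1.   ] z [ 0.371  0.929 -0.001] jaw 1.191 q6 -0.08 q1 1.11 open 0.997 F [ 0.5 -0.7  0.6] t 0.1
shift [ 6.189e+02  5.000e-01 -3.125e+02]
```

send_rows:
  targets:
    - [[20,0,-10,-0.02],[52,0,-26,-0.04],[86,0,-43,-0.06],[120,0,-60,-0.08],[154,0,-77,-0.1],[188,0,-95,-0.12],[222,0,-112,-0.14],[256,0,-129,-0.16],[290,0,-146,-0.18],[324,0,-163,-0.2],[358,0,-181,-0.22],[392,0,-198,-0.24],[426,0,-215,-0.26],[460,0,-232,-0.28],[494,0,-249,-0.3],[528,0,-266,-0.32],[562,0,-284,-0.34],[592,0,-299,-0.36],[612,0,-309,-0.37],[619,0,-312.5,-0.38]]
  claw: -0.4

```text
t: 2.15
tcp_pos: [663.6, -10.5, 190.0]
ee_rot: [-1.571, 0.001, -0.0]
ft_force: [-0.7, 0.4, 0.6]
opening: 0.702
```

```bash
cat > look.py <<'E'
import sys
from plan import *
n=sys.argv[1]; s=bot.get_state(); c=wristcam(bot.capture("wrist"),s); np.savez(n+".npz",**c); cv2.imwrite(f"pics/{n}.png",c["frame"])
E
python3 look.py w1; python3 plan.py 662.7 -9.1 43 1.571
```

```text
tcp [663.5 -10.4 190. ] axes x [ 1.    -0.    -0.001] y [-0.001 -0.    -1.   ] z [ 0.  1. -0.] jaw 1.571 q6 -1.66 q1 -0.09 open 0.705 F [-1.1 -1.   0.4] t 2.2
shift [ -0.7 147.    1.3] spin -0.000
```

View pics/w1.png

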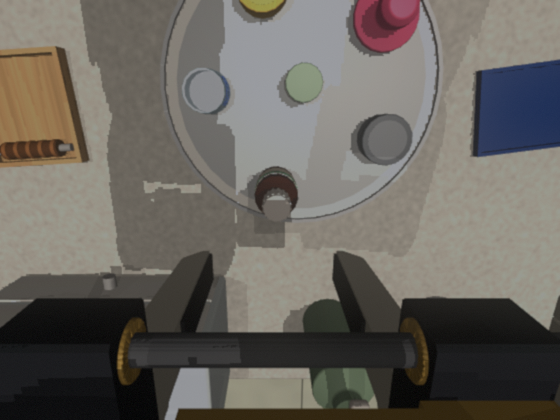

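Run:
```python
from h import *
c=dict(np.load("w1.npz"))
for n,p,z in [("cap",(277,207),112),("steel",(387,137),48),("cup",(210,91),52),("jar",(304,83),53)]: print(n,ray(c,p,z).round(1))
print(proj(c,[662.7,-9.1,112]))
```

```text
cap [661.   -7.4 112. ]
steel [609.  100.5  48. ]
cup [566.6 -69.   52. ]
jar [559.8  17.8  53. ]
[274.99791727 208.95826852]
```

send_rows:
  targets:
    - [[-1,10,1,0],[-1.7,30,2.4,0],[-1.7,50,2.4,0],[-1.7,70,2.4,0],[-1.7,88,2.4,0],[-1.7,104,2.4,0],[-1.7,118,2.4,0],[-1.7,130,2.4,0],[-1.7,140,2.4,0],[-1.7,147,2.4,0],[-1.7,147,2.4,0]]

```text
t: 3.3
tcp_pos: [660.8, -6.5, 42.9]
ee_rot: [-1.571, 0.001, 0.001]
ft_force: [-0.0, -0.0, 0.4]
opening: 0.696
```

send_rows:
  targets:
    - [[0,0,0,0],[0,0,0,0],[0,0,0,0],[0,0,0,0],[0,0,0,0],[0,0,0,0],[0,0,0,0],[0,0,0,0]]
  claw: 1

```text
t: 4.1
tcp_pos: [661.5, -6.5, 44.1]
ee_rot: [-1.571, -0.001, -0.0]
ft_force: [0.6, 0.2, 4.3]
opening: 0.427
```

send_rows:
  targets:
    - [[0,-3,0,0],[0,-10,0,0],[0,-20,0,0],[0,-35,0,0],[0,-50,0,0],[0,-65,0,0],[0,-80,0,0],[0,-90,0,0],[0,-97,0,0],[0,-97,0,0]]

```text
t: 5.1
tcp_pos: [661.6, -6.5, 141.7]
ee_rot: [-1.571, -0.001, -0.001]
ft_force: [1.4, 0.5, -1.4]
opening: 0.421
```

```bash
python3 plan.py 404 278 27 1.571
python3 - <<'E'
from h import *
from workcell import bot
for n in ("side","top"):
    c=bot.capture(n); cv2.imwrite(f"pics/{n}1.png",c["frame"]); np.savez(f"{n}1.npz",**c)
E
```

```text
tcp [661.6  -6.5 141.7] axes x [1.    0.    0.001] y [ 0.001 -0.    -1.   ] z [-0.  1. -0.] jaw 1.571 q6 -1.65 q1 -0.08 open 0.421 F [ 1.4  0.5 -1.4] t 5.1
shift [-257.7  114.3  284.6] spin -0.000
```

View pics/side1.png

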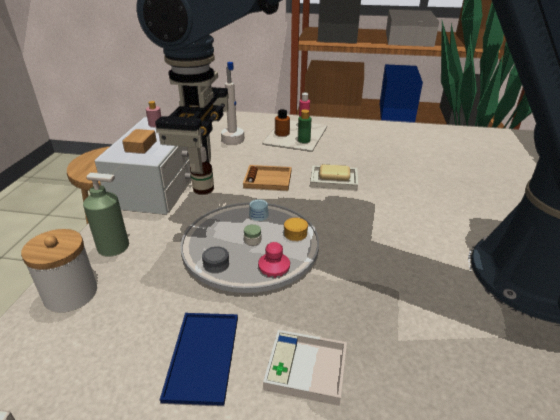

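Run:
```python
from h import *
c=dict(np.load("side1.npz"))
print(proj(c,[661.6,-6.5,121]),proj(c,[661.6,14.5,121]),proj(c,[661.6,-6.5,211]))
f=c["frame"][130:215,160:245]; cv2.imwrite("pics/s1c.png",cv2.resize(f,None,fx=7,fy=7,interpolation=cv2.INTER_CUBIC))
```

```text
[203.91807384 188.13653583] [200.55674349 193.57688187] [199.28479853 146.82251975]
```

View pics/s1c.png

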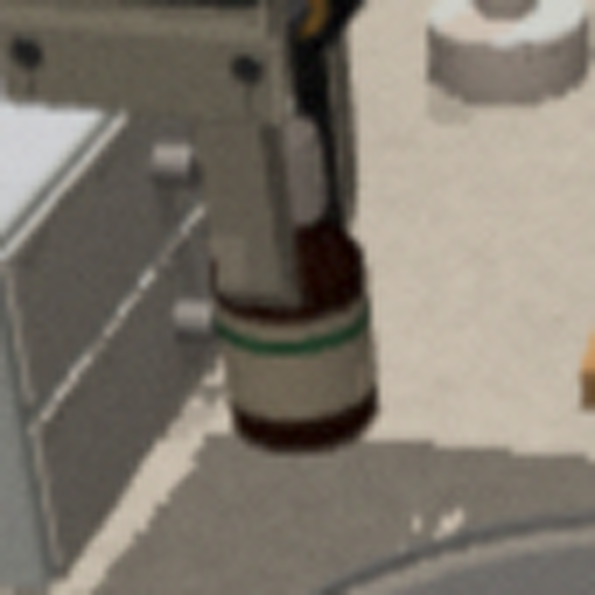

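send_rows:
  targets:
    - [[-4,0,5,0],[-12,0,14,0],[-24,0,27,0],[-38,0,43,0],[-54,0,60,0],[-70,0,78,0],[-86,0,96,0],[-102,0,114,0],[-118,0,132,0],[-134,0,150,0],[-150,0,168,0],[-166,0,186,0],[-182,0,204,0],[-198,0,222,0],[-214,0,240,0],[-228,0,255,0],[-239,0,267,0],[-247,0,276,0],[-252,0,282,0],[-254.6,0,284.6,0]]

```text
t: 7.2
tcp_pos: [406.0, 278.4, 140.7]
ee_rot: [-1.571, -0.001, 0.001]
ft_force: [-0.1, 0.7, -0.6]
opening: 0.427
```

send_rows:
  targets:
    - [[0,5,0,0],[0,15,0,0],[0,28,0,0],[0,42,0,0],[0,56,0,0],[0,70,0,0],[0,82,0,0],[0,92,0,0],[0,99,0,0],[0,104,0,0],[0,108,0,0],[0,110,0,0],[0,110,0,0]]

```text
t: 8.5
tcp_pos: [406.6, 278.1, 30.7]
ee_rot: [-1.571, -0.0, 0.0]
ft_force: [-0.8, -0.5, -1.6]
opening: 0.426
```

```bash
python3 plan.py 407 278 26 1.571; python3 look.py w2
python3 - <<'E'
from h import *
from workcell import bot
c=bot.capture("side"); np.savez("side2.npz",**c)
cv2.imwrite("pics/s2c.png",cv2.resize(c["frame"][270:420,220:400],None,fx=4,fy=4,interpolation=cv2.INTER_CUBIC))
E
```

```text
tcp [406.6 278.1  30.7] axes x [1. 0. 0.] y [ 0.  0. -1.] z [-0.  1.  0.] jaw 1.571 q6 -1.07 q1 0.51 open 0.426 F [-0.8 -0.5 -1.6] t 8.5
shift [ 0.4  4.7 -0.1] spin 0.000
```

View pics/s2c.png

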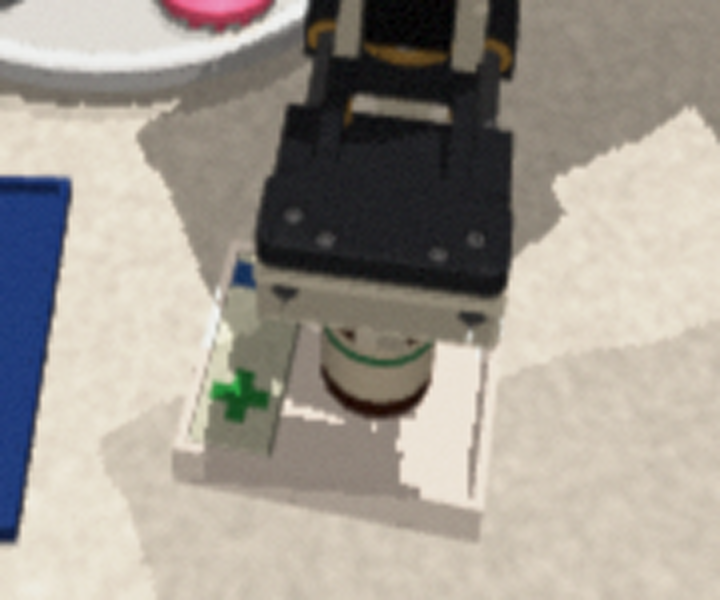

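send_rows:
  targets:
    - [[0,2,0,0],[0,3,0,0],[0,4,0,0],[0,4.5,0,0],[0,4.5,0,0]]

```text
t: 9.1
tcp_pos: [406.6, 278.0, 26.2]
ee_rot: [-1.571, -0.0, 0.0]
ft_force: [1.2, 0.6, -0.5]
opening: 0.421
```

send_rows:
  targets:
    - [[0,0.5,0,0],[0,1,0,0],[0,1.4,0,0],[0,1.4,0,0]]

```text
t: 9.5
tcp_pos: [407.0, 278.1, 25.9]
ee_rot: [-1.571, -0.001, -0.0]
ft_force: [-3.3, -4.0, 14.1]
opening: 0.423
```

Contact. Release, then rise.

send_rows:
  targets:
    - [[0,0,0,0],[0,0,0,0],[0,0,0,0],[0,0,0,0],[0,0,0,0]]
  claw: -0.3

```text
t: 10.0
tcp_pos: [406.5, 278.0, 24.7]
ee_rot: [-1.571, -0.0, 0.0]
ft_force: [-0.1, -0.9, 0.4]
opening: 0.647
```

send_rows:
  targets:
    - [[0,-5,0,0],[0,-15,0,0],[0,-30,0,0],[0,-50,0,0],[0,-75,0,0],[0,-100,0,0],[0,-125,0,0],[0,-145,0,0],[0,-155,0,0]]

```text
t: 10.9
tcp_pos: [407.1, 278.4, 182.3]
ee_rot: [-1.569, -0.002, -0.002]
ft_force: [0.3, 0.6, -0.2]
opening: 0.653
```

```bash
python3 look.py w3; python3 plan.py 560 -75 180 1.571
```

```text
tcp [407.4 278.5 182.7] axes x [1.    0.    0.003] y [ 0.003  0.002 -1.   ] z [-0.     1.     0.002] jaw 1.571 q6 -1.07 q1 0.51 open 0.652 F [0.4 1.1 1.4] t 10.9
shift [ 152.5    2.6 -353.6] spin 0.000
```

View pics/w3.png

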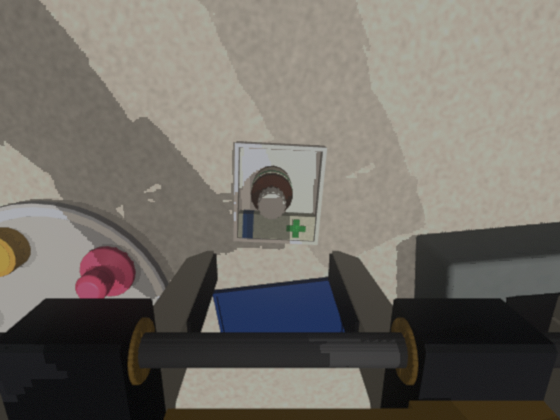

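send_rows:
  targets:
    - [[4,0,-10,0],[12,0,-26,0],[20,0,-45,0],[28,0,-64,0],[37,0,-84,0],[46,0,-104,0],[55,0,-124,0],[64,0,-144,0],[73,0,-164,0],[82,0,-184,0],[91,0,-204,0],[100,0,-224,0],[109,0,-244,0],[118,0,-264,0],[127,0,-284,0],[136,4,-304,0],[144,12,-322,0],[151,20,-338,0],[156,28,-349,0],[158,32,-353,0]]

```text
t: 12.95
tcp_pos: [564.3, -75.9, 146.3]
ee_rot: [-1.57, 0.002, 0.001]
ft_force: [0.4, 0.5, 0.1]
opening: 0.648
```

```bash
python3 look.py w4; python3 plan.py 566 -75 27 1.571; python3 -c "
from h import *
c=dict(np.load('w3.npz'));print('cap',ray(c,(272,203),94), 'exp px',proj(c,[404,278,94]))"
```

```text
tcp [564.3 -75.8 146.2] axes x [ 1.    -0.001 -0.002] y [-0.002  0.    -1.   ] z [0.001 1.    0.   ] jaw 1.57 q6 -1.79 q1 -0.22 open 0.648 F [-1.3  0.6 -0.3] t 13.0
shift [  2.  119.2   0.7] spin -0.001
cap [404.17617345 277.41160338  94.        ] exp px [272.67731059 202.8049372 ]
```

View pics/w4.png

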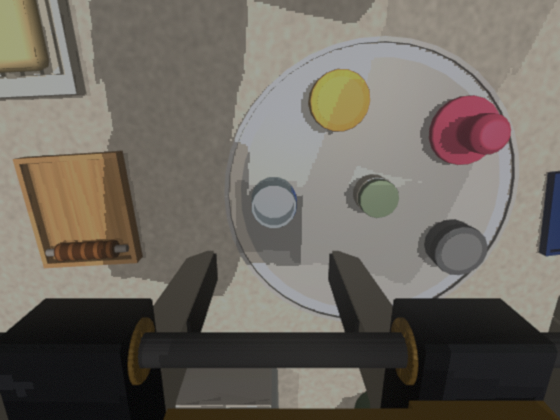

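```bash
python3 -c "
from h import *
c=dict(np.load('w4.npz'));print(ray(c,(274,207),52),ray(c,(275,198),24))
for p in [(340,101,48),(459,250,48),(489,133,78),(379,199,53)]: print(ray(c,p[:2],p[2]).round(1))"
```

```text
[566.43725225 -75.20161302  52.        ] [565.68421662 -74.1043393   24.        ]
[476.6 -20.9  48. ]
[610.   98.8  48. ]
[500.2  87.9  78. ]
[558.9  17.3  53. ]
```

send_rows:
  targets:
    - [[0.5,8,0.2,0],[1.9,25,0.4,0],[1.9,43,0.4,0],[1.9,61,0.4,0],[1.9,77,0.4,0],[1.9,91,0.4,0],[1.9,102,0.4,0],[1.9,110,0.4,0],[1.9,115,0.4,0],[1.9,117,0.4,0],[1.9,117,0.4,0]]

```text
t: 14.1
tcp_pos: [566.7, -74.6, 30.9]
ee_rot: [-1.571, -0.0, -0.0]
ft_force: [-0.5, 1.2, -0.6]
opening: 0.649
```

send_rows:
  targets:
    - [[0,0,0,0],[0,0,0,0],[0,0,0,0],[0,0,0,0],[0,0,0,0],[0,0,0,0],[0,0,0,0]]
  claw: 1

```text
t: 14.8
tcp_pos: [566.5, -74.5, 30.8]
ee_rot: [-1.571, -0.0, 0.0]
ft_force: [0.6, 0.7, 0.1]
opening: 0.098
```

send_rows:
  targets:
    - [[0,-3,0,0],[0,-10,0,0],[0,-25,0,0],[0,-45,0,0],[0,-70,0,0],[0,-95,0,0],[0,-115,0,0],[0,-128,0,0],[0,-135,0,0],[0,-135,0,0]]

```text
t: 15.8
tcp_pos: [566.8, -74.6, 166.6]
ee_rot: [-1.571, -0.001, -0.001]
ft_force: [0.5, -0.1, 0.8]
opening: 0.006
```

```bash
python3 look.py w5; python3 plan.py 404 277.5 150 1.571
```

```text
tcp [566.4 -74.5 165.7] axes x [ 1.  0. -0.] y [-0.  0. -1.] z [-0.  1.  0.] jaw 1.571 q6 -1.78 q1 -0.21 open 0.005 F [ 0.   0.7 -0.7] t 15.8
shift [-162.3   15.7  352. ] spin -0.000
```

View pics/w5.png

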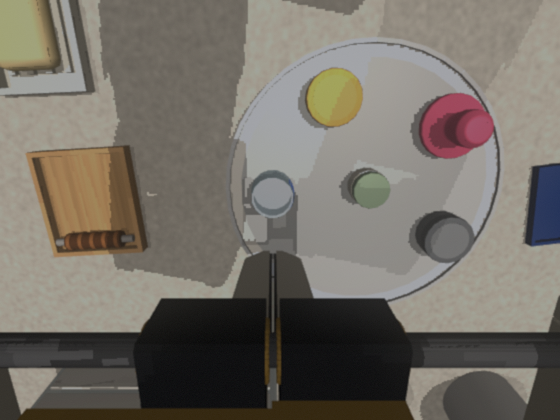

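```bash
python3 -c "
from h import *
c=dict(np.load('w5.npz'));print('cup',ray(c,(273,195),52),ray(c,(272,188),24))
for p in [(335,97,48),(446,238,48),(474,129,78),(372,190,53)]: print(ray(c,p[:2],p[2]).round(1))
print('tcp px',proj(c,[566.4,-74.5,165.7]))
cv2.imwrite('pics/w5c.png',cv2.resize(c['frame'][150:300,200:350],None,fx=4,fy=4,interpolation=cv2.INTER_CUBIC))"
```

```text
cup [563.50227171 -74.7958883   52.        ] [563.47981017 -75.78521065  24.        ]
[475.8 -20.5  48. ]
[608.7  97.2  48. ]
[501.1  88.8  78. ]
[558.4  17.8  53. ]
tcp px [273.68540677 245.87139538]
```

View pics/w5c.png

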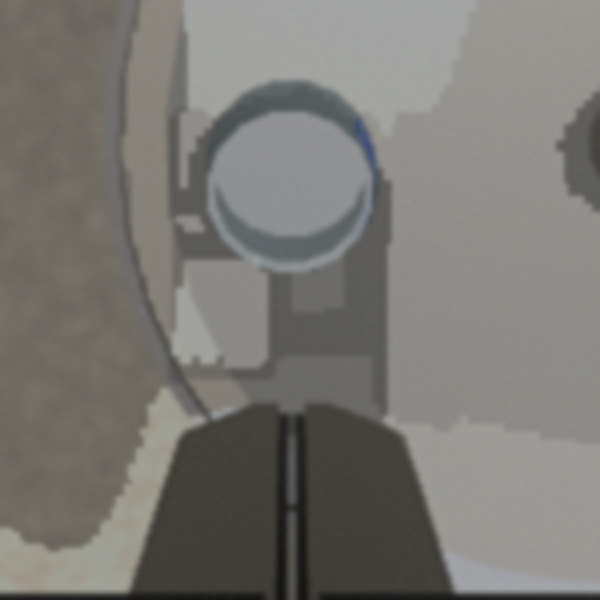

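```bash
python3 -c "
from h import *
c=dict(np.load('side1.npz'))
for y in (14.5,32):
  for z in (141.7,152,162): print(y,z,proj(c,[661.6,y,z]).round(1))
c=dict(np.load('w5.npz'))
print('mouth edge x0=',ray(c,(272.5,170),22)[0]+22,'end edge x0=',ray(c,(272.5,217.5),52)[0]-20)
print('widths: mouth edges',ray(c,(251,192),22)[1],ray(c,(294,192),22)[1])
print(c['intrinsics'])
for z in (150,165.7,180,190): print('tip',z,proj(c,[566.4,-74.5,z]).round(1),proj(c,[558.9,-74.5,z]).round(1))
"
python3 - <<'E'
from h import *
from workcell import bot
c=bot.capture("side"); np.savez("side3.npz",**c)
cv2.imwrite("pics/s3c.png",cv2.resize(c["frame"][100:250,180:340],None,fx=4,fy=4,interpolation=cv2.INTER_CUBIC))
s=bot.get_state()["tcp_pos"]
for z in (0,10,20): print(z,proj(c,s+[0,0,z]))
E
```

```text
14.5 141.7 [199.5 184.4]
14.5 152 [198.9 179.7]
14.5 162 [198.4 175.2]
32 141.7 [196.5 189. ]
32 152 [195.9 184.3]
32 162 [195.3 179.7]
mouth edge x0= 567.2703299254853 end edge x0= 565.8808812532885
widths: mouth edges -97.46266865785843 -53.08783150383272
[[337.94260797   0.         272.46677058]
 [  0.         337.94260797 210.48695904]
 [  0.           0.           1.        ]]
tip 150 [273.6 236.5] [273.6 226. ]
tip 165.7 [273.7 245.9] [273.7 234.7]
tip 180 [273.8 255.6] [273.8 243.7]
tip 190 [273.8 263.3] [273.8 250.9]
0 [257.35903811 156.75381996]
10 [257.23541483 152.2913114 ]
20 [257.11014492 147.76936377]
```

View pics/s3c.png

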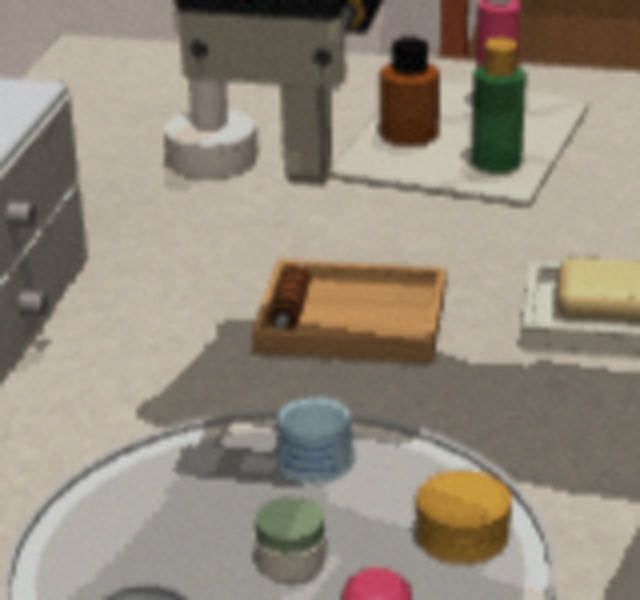

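send_rows:
  targets:
    - [[-0.5,5,-0.5,0],[-0.5,20,-0.5,0],[-0.5,40,-0.5,0],[-0.5,60,-0.5,0],[-0.5,80,-0.5,0],[-0.5,98,-0.5,0],[-0.5,113,-0.5,0],[-0.5,126,-0.5,0],[-0.5,137,-0.5,0],[-0.5,146,-0.5,0],[-0.5,153,-0.5,0],[-0.5,158,-0.5,0],[-0.5,161,-0.5,0],[-0.5,161,-0.5,0]]
  claw: -0.3

```text
t: 17.3
tcp_pos: [566.0, -75.0, 4.7]
ee_rot: [-1.571, -0.0, 0.0]
ft_force: [0.6, 0.4, -0.4]
opening: 0.649
```

send_rows:
  targets:
    - [[0,0,0,0],[0,0,0,0],[0,0,0,0],[0,0,0,0],[0,0,0,0],[0,0,0,0],[0,0,0,0]]
  claw: 1

```text
t: 18.0
tcp_pos: [566.2, -75.1, 5.1]
ee_rot: [-1.571, -0.001, -0.0]
ft_force: [0.1, 0.2, 3.5]
opening: 0.441
```

Run:
```python
from h import *
from workcell import bot
c=bot.capture("side"); np.savez("side4.npz",**c)
cv2.imwrite("pics/s4c.png",cv2.resize(c["frame"][150:250,210:310],None,fx=6,fy=6,interpolation=cv2.INTER_CUBIC))
for y in (-75+22,-75+40):
  for z in (31,35,40,45): print(y,z,(proj(c,[566,y,z])-[210,150])*6)
```

```text
-53 31 [281.37999826 401.14557961]
-53 35 [281.09642766 392.04659745]
-53 40 [280.73998986 380.60951171]
-53 45 [280.38133903 369.10141623]
-35 31 [270.76221329 429.51734292]
-35 35 [270.44737788 420.34095312]
-35 40 [270.05160545 408.80552217]
-35 45 [269.65333539 397.19729401]
```

View pics/s4c.png

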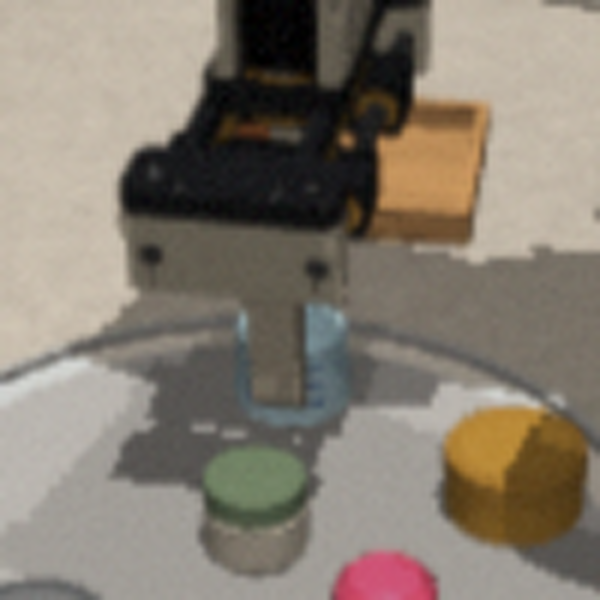

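send_rows:
  targets:
    - [[0,-3,0,0],[0,-10,0,0],[0,-22,0,0],[0,-38,0,0],[0,-56,0,0],[0,-74,0,0],[0,-92,0,0],[0,-108,0,0],[0,-120,0,0],[0,-127,0,0],[0,-130,0,0]]

```text
t: 19.15
tcp_pos: [566.1, -75.1, 135.6]
ee_rot: [-1.571, -0.001, -0.0]
ft_force: [0.6, -1.1, -0.3]
opening: 0.438
```

send_rows:
  targets:
    - [[-4,0,8,0],[-10,0,21,0],[-18,0,38,0],[-27,0,58,0],[-36,0,79,0],[-46,0,100,0],[-55,0,121,0],[-65,0,142,0],[-75,0,163,0],[-84,0,184,0],[-94,0,205,0],[-104,0,226,0],[-113,0,247,0],[-123,0,267,0],[-132,0,287,0],[-141,0,306,0],[-149,0,323,0],[-155,0,338,0],[-160,0,348,0],[-162,0,352.5,0]]

```text
t: 21.15
tcp_pos: [402.7, 278.4, 134.6]
ee_rot: [-1.571, -0.001, 0.002]
ft_force: [0.5, -1.3, -0.3]
opening: 0.433
```

```bash
python3 plan.py 404.2 277.4 48 1.571;python3 - <<'E'
from h import *
from workcell import bot
c=bot.capture("side"); np.savez("side5.npz",**c)
cv2.imwrite("pics/s5c.png",cv2.resize(c["frame"][220:400,210:390],None,fx=3.3,fy=3.3,interpolation=cv2.INTER_CUBIC))
for z in (96,150,180): print(z,(proj(c,[404,277.4,z])-[210,220])*3.3)
E
```

```text
tcp [402.7 278.4 134.6] axes x [ 1.     0.002 -0.   ] y [-0. -0. -1.] z [-0.002  1.    -0.   ] jaw 1.572 q6 -1.06 q1 0.51 open 0.433 F [ 0.5 -1.3 -0.3] t 21.1
shift [ 1.5 86.6 -1. ] spin 0.001
96 [361.9150117  340.58055683]
150 [369.78703115 248.90206509]
180 [374.54401471 193.5016586 ]
```

View pics/s5c.png

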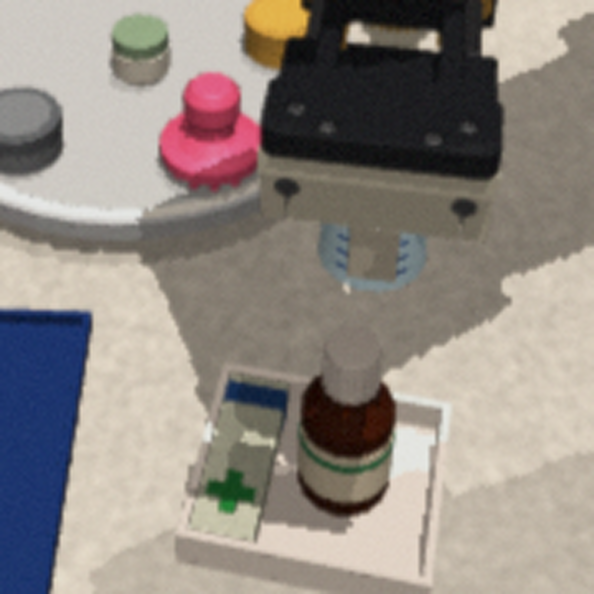

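send_rows:
  targets:
    - [[1,5,-0.3,0],[3,14,-0.7,0],[3,24,-0.7,0],[3,33,-0.7,0],[3,41,-0.7,0],[3,48,-0.7,0],[3,55,-0.7,0],[3,62,-0.7,0],[3,69,-0.7,0],[3,75,-0.7,0],[3,75,-0.7,0]]

```text
t: 22.3
tcp_pos: [406.6, 276.6, 59.1]
ee_rot: [-1.571, 0.001, 0.001]
ft_force: [-0.9, 0.5, -0.9]
opening: 0.437
```

send_rows:
  targets:
    - [[0,3,0,0],[0,5.5,0,0],[0,7.5,0,0],[0,9,0,0],[0,9,0,0]]

```text
t: 22.8
tcp_pos: [406.9, 276.7, 50.7]
ee_rot: [-1.571, -0.0, 0.0]
ft_force: [0.2, 0.3, -0.9]
opening: 0.44
```

send_rows:
  targets:
    - [[0,0.7,0,0],[0,1.4,0,0],[0,2,0,0],[0,2,0,0]]

```text
t: 23.2
tcp_pos: [407.0, 276.8, 49.0]
ee_rot: [-1.571, -0.0, 0.0]
ft_force: [-0.7, -1.2, 1.5]
opening: 0.441
```

send_rows:
  targets:
    - [[0,0,0,0],[0,0,0,0],[0,0,0,0],[0,0,0,0],[0,0,0,0]]
  claw: -0.25

```text
t: 23.7
tcp_pos: [406.9, 276.7, 48.8]
ee_rot: [-1.571, -0.0, 0.0]
ft_force: [-0.2, -0.1, -0.6]
opening: 0.625
```

send_rows:
  targets:
    - [[0,-3,0,0],[0,-10,0,0],[0,-20,0,0],[0,-35,0,0],[0,-55,0,0],[0,-75,0,0],[0,-90,0,0],[0,-98,0,0],[0,-100,0,0]]

```text
t: 24.6
tcp_pos: [407.3, 276.9, 150.0]
ee_rot: [-1.57, -0.001, -0.001]
ft_force: [0.1, 0.3, 0.7]
opening: 0.626
```

```bash
python3 plan.py 480 89 140 1.571;python3 - <<'E'
from plan import *
s=bot.get_state(); w=wristcam(bot.capture("wrist"),s); c=bot.capture("side"); t=bot.capture("top")
np.savez("w6.npz",**w);np.savez("side6.npz",**c);np.savez("top6.npz",**t)
a=cv2.resize(c["frame"][210:400,200:390],None,fx=2,fy=2); b=cv2.resize(w["frame"][100:290,170:360],None,fx=2,fy=2)
e=cv2.resize(t["frame"][120:285,110:330],(507,380))
im=np.hstack([a,b]); im2=np.hstack([e[:220*380//380],np.zeros((len(e),253,3),np.uint8)])
cv2.imwrite("pics/m6.png",cv2.resize(np.vstack([im,im2]),None,fx=.78,fy=.78,interpolation=cv2.INTER_AREA))
for z in (4,96): print(z,"side px",(proj(c,[405,277.5,z])),"wrist",proj(w,[405,277.5,z]))
E
```

```text
tcp [407.3 276.9 150. ] axes x [1.    0.    0.002] y [ 0.002  0.001 -1.   ] z [-0.     1.     0.001] jaw 1.571 q6 -1.07 q1 0.5 open 0.626 F [0.1 0.3 0.7] t 24.6
shift [  72.7    9.9 -188. ] spin -0.000Traceback (most recent call last):
  File "<stdin>", line 6, in <module>
    return _nx.concatenate(arrs, 1, dtype=dtype, casting=casting)
           ~~~~~~~~~~~~~~~^^^^^^^^^^^^^^^^^^^^^^^^^^^^^^^^^^^^^^^
ValueError: all the input array dimensions except for the concatenation axis must match exactly, but along dimension 0, the array at index 0 has size 220 and the array at index 1 has size 380
```

```bash
cat > col.py <<'E'
from h import *
def blob(c,lo,hi,smin,vmin=30,box=None):
    h=cv2.cvtColor(c["frame"],cv2.COLOR_BGR2HSV); m=((h[...,0]>=lo)&(h[...,0]<=hi)&(h[...,1]>=smin)&(h[...,2]>=vmin)).astype(np.uint8)
    if box: b=np.zeros_like(m); b[box[1]:box[3],box[0]:box[2]]=1; m*=b
    m=cv2.morphologyEx(m,cv2.MORPH_OPEN,np.ones((3,3)))
    cs=cv2.findContours(m,0,2)[0]; k=max(cs,key=cv2.contourArea); return k,cv2.contourArea(k)
E
python3 - <<'E'
from col import *
for n in ("top0","top6"):
    c=dict(np.load(n+".npz")); B=(205,130,326,248)
    k,a=blob(c,160,176,60,box=B); (x,y),r=cv2.minEnclosingCircle(k); print(n,"pink",(x,y),r,a,ray(c,(x,y),36).round(1))
    k,a=blob(c,24,36,90,box=B); (x,y),r=cv2.minEnclosingCircle(k); print("brass",(x,y),r,a,ray(c,(x,y),46).round(1))
E
```

```text
top0 pink (231.13265991210938, 214.051025390625) 12.670963287353516 469.0 [501.   90.8  36. ]
brass (279.5555419921875, 224.91111755371094) 10.501165390014648 316.0 [475.5 -22.5  46. ]
top6 pink (231.0609130859375, 214.0558319091797) 12.72469711303711 469.0 [500.9  91.   36. ]
brass (279.6264343261719, 224.92529296875) 10.550816535949707 317.0 [475.5 -22.6  46. ]
```

send_rows:
  targets:
    - [[3,0,-6,0],[9,0,-18,0],[17,0,-34,0],[26,0,-52,0],[36,0,-72,0],[46,0,-92,0],[56,0,-112,0],[66,0,-132,0],[75,0,-150,0],[83,0,-166,0],[89,0,-178,0],[92,0,-185,0],[93.2,0,-187.1,0],[93.2,0,-187.1,0]]

```text
t: 26.15
tcp_pos: [500.1, 89.6, 148.7]
ee_rot: [-1.571, 0.0, 0.0]
ft_force: [0.1, -0.1, 0.5]
opening: 0.623
```

```bash
python3 plan.py 500.5 89.8 24 1.571;python3 - <<'E'
from plan import *
from col import *
s=bot.get_state(); w=wristcam(bot.capture("wrist"),s);np.savez("w7.npz",**w)
k,a=blob(w,160,178,90); (x,y),r=cv2.minEnclosingCircle(k); bb=cv2.boundingRect(k); print((x,y),r,a,bb)
print("lo edge left/right at base",ray(w,(bb[0],y),34)[1],ray(w,(bb[0]+bb[2],y),34)[1],"top edge x0",ray(w,(x,bb[1]),34)[0]+30,"bottom edge(knob) x0",ray(w,(x,bb[1]+bb[3]),72)[0]-16)
E
```

```text
tcp [500.1  89.6 148.7] axes x [ 1.  0. -0.] y [-0.  0. -1.] z [-0.  1.  0.] jaw 1.571 q6 -1.49 q1 0.09 open 0.623 F [ 0.1 -0.1  0.5] t 26.1
shift [  0.4 124.7   0.2] spin -0.000
(276.2327575683594, 199.83558654785156) 31.315866470336914 2899.5 (245, 169, 63, 61)
lo edge left/right at base 62.90880444622475 122.60361966026687 top edge x0 501.9193506347289 bottom edge(knob) x0 501.601025960567
```

send_rows:
  targets:
    - [[0.5,6,0.5,0],[1.2,20,1.9,0],[1.2,38,1.9,0],[1.2,56,1.9,0],[1.2,74,1.9,0],[1.2,90,1.9,0],[1.2,103,1.9,0],[1.2,113,1.9,0],[1.2,120,1.9,0],[1.2,124.5,1.9,0],[1.2,124.5,1.9,0]]

```text
t: 27.3
tcp_pos: [501.3, 91.6, 24.1]
ee_rot: [-1.571, 0.0, 0.0]
ft_force: [0.6, -0.1, -0.4]
opening: 0.626
```

send_rows:
  targets:
    - [[0,0,0,0],[0,0,0,0],[0,0,0,0],[0,0,0,0],[0,0,0,0],[0,0,0,0],[0,0,0,0],[0,0,0,0]]
  claw: 1

```text
t: 28.1
tcp_pos: [501.5, 91.6, 24.5]
ee_rot: [-1.571, -0.0, -0.0]
ft_force: [-0.2, 1.4, 4.7]
opening: 0.331
```

send_rows:
  targets:
    - [[0,-3,0,0],[0,-10,0,0],[0,-22,0,0],[0,-38,0,0],[0,-54,0,0],[0,-70,0,0],[0,-82,0,0],[0,-88,0,0],[0,-90,0,0],[0,-90,0,0]]

```text
t: 29.1
tcp_pos: [501.3, 91.5, 114.3]
ee_rot: [-1.571, -0.0, 0.0]
ft_force: [0.1, -0.3, -1.1]
opening: 0.336
```

```bash
python3 plan.py 570.8 -274.1 114 1.571;python3 - <<'E'
from plan import *
c=bot.capture("side");np.savez("side8.npz",**c); c6=np.load("side6.npz")["frame"]; w6=np.load("w6.npz")["frame"]
a=cv2.resize(c6[230:400,220:390],(400,400)); b=cv2.resize(c["frame"][150:320,190:360],(400,400))
cv2.imwrite("pics/m8.png",np.hstack([a,b]))
print((proj(c,[501.4,91.6,92])-[190,150])*400/170,(proj(c,[405,277.5,96])-[220,230])*400/170)
E
```

```text
tcp [501.3  91.5 114.3] axes x [ 1.  0. -0.] y [-0. -0. -1.] z [-0.  1. -0.] jaw 1.571 q6 -1.48 q1 0.09 open 0.336 F [ 0.1 -0.3 -1.1] t 29.1
shift [ 6.940e+01  3.000e-01 -3.656e+02] spin 0.000
[198.50799234 206.55621962] [232.81735083 219.21221112]
```

View pics/m8.png

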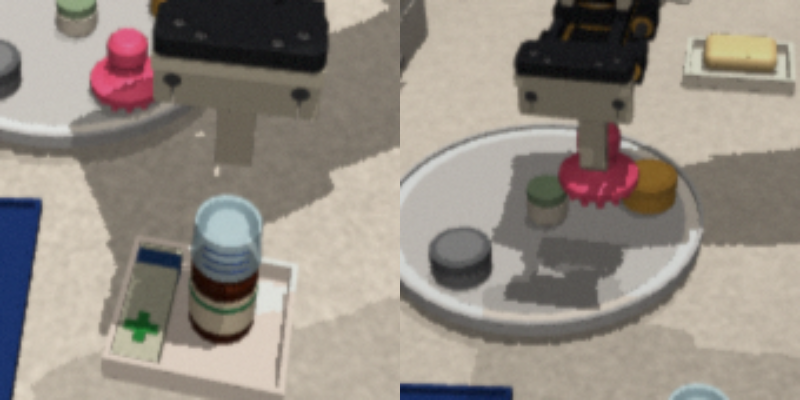

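send_rows:
  targets:
    - [[1,0,-5,0],[3,0,-15,0],[6,0,-30,0],[9,0,-49,0],[13,0,-70,0],[17,0,-92,0],[22,0,-114,0],[26,0,-136,0],[30,0,-158,0],[34,0,-180,0],[38,0,-202,0],[43,0,-224,0],[47,0,-246,0],[51,0,-268,0],[55,0,-290,0],[59,0,-311,0],[63,0,-331,0],[66,0,-348,0],[68,0,-360,0],[69.5,0,-366,0]]

```text
t: 31.15
tcp_pos: [570.8, -275.7, 114.1]
ee_rot: [-1.571, 0.001, -0.0]
ft_force: [0.4, -0.4, -1.8]
opening: 0.327
```

```bash
python3 plan.py 570.8 -274.1 8 1.571;python3 - <<'E'
from plan import *
from col import *
c=bot.capture("side");np.savez("side9.npz",**c)
k,a=blob(c,8,22,90,box=(230,155,310,200)); print("wood bbox side",cv2.boundingRect(k),a)
Y=.045
for sx,sy in ((-58,50),(58,50),(58,-50),(-58,-50)):
    print(proj(c,[581.3+sx*np.cos(Y)-sy*np.sin(Y),-273.6+sx*np.sin(Y)+sy*np.cos(Y),16]).round(1))
k,a=blob(c,160,179,80,box=(230,100,310,200)); print("pink",cv2.boundingRect(k),"pred bottom centre",proj(c,[*bot.get_state()["tcp_pos"][:2],bot.get_state()["tcp_pos"][2]-2.5+10]))
E
```

```text
tcp [ 570.8 -275.7  114.1] axes x [ 1.    -0.001 -0.   ] y [-0.  0. -1.] z [0.001 1.    0.   ] jaw 1.57 q6 -2.09 q1 -0.52 open 0.327 F [ 0.4 -0.4 -1.8] t 31.1
shift [1.000e-01 1.061e+02 1.600e+00] spin -0.001
wood bbox side (243, 165, 48, 25) 986.0
[289.  184.8]
[243.6 181.8]
[250.6 163.6]
[292.8 166.2]
pink (261, 131, 24, 13) pred bottom centre [272.86460748 136.2743972 ]
```

send_rows:
  targets:
    - [[0,5,1,0],[0,17,1.6,0],[0,32,1.6,0],[0,47,1.6,0],[0,61,1.6,0],[0,73,1.6,0],[0,83,1.6,0],[0,91,1.6,0],[0,97,1.6,0],[0,101,1.6,0],[0,103,1.6,0],[0,104.5,1.6,0],[0,104.5,1.6,0]]

```text
t: 32.5
tcp_pos: [571.1, -272.9, 10.0]
ee_rot: [-1.571, -0.0, 0.0]
ft_force: [0.1, -0.6, -0.3]
opening: 0.331
```

send_rows:
  targets:
    - [[0,0.6,0,0],[0,1.2,0,0],[0,1.2,0,0]]

```text
t: 32.8
tcp_pos: [571.0, -272.8, 8.7]
ee_rot: [-1.571, -0.0, 0.0]
ft_force: [0.1, 0.6, -0.4]
opening: 0.335
```

send_rows:
  targets:
    - [[0,0.6,0,0],[0,1.2,0,0],[0,1.2,0,0]]

```text
t: 33.1
tcp_pos: [571.0, -272.8, 7.6]
ee_rot: [-1.571, -0.0, 0.0]
ft_force: [-0.5, 1.3, 1.1]
opening: 0.331
```

send_rows:
  targets:
    - [[0,0.3,0,0],[0,0.3,0,0],[0,0.3,0,0],[0,0.3,0,0],[0,0.3,0,0],[0,0.3,0,0]]
  claw: -0.3

```text
t: 33.7
tcp_pos: [571.0, -272.8, 7.1]
ee_rot: [-1.571, -0.0, 0.0]
ft_force: [-0.1, 0.4, 0.9]
opening: 0.65
```

send_rows:
  targets:
    - [[0,-3,0,0],[0,-10,0,0],[0,-25,0,0],[0,-45,0,0],[0,-70,0,0],[0,-95,0,0],[0,-115,0,0],[0,-128,0,0],[0,-132,0,0]]

```text
t: 34.6
tcp_pos: [571.6, -273.2, 141.3]
ee_rot: [-1.572, -0.002, -0.002]
ft_force: [0.6, 0.2, 0.9]
opening: 0.652
```

```bash
python3 plan.py 606 97.5 140 0.14;python3 - <<'E'
from plan import *
from col import *
s=bot.get_state();w=wristcam(bot.capture("wrist"),s);np.savez("w10.npz",**w);t=bot.capture("top");np.savez("top10.npz",**t)
k,a=blob(w,160,178,90); bb=cv2.boundingRect(k); (x,y),r=cv2.minEnclosingCircle(k); print(bb,a)
print("y0",(ray(w,(bb[0],y),17)[1]+ray(w,(bb[0]+bb[2],y),17)[1])/2,"base edge x0",ray(w,(x,bb[1]),17)[0]+30,"knob edge x0",ray(w,(x,bb[1]+bb[3]),55)[0]-16)
k,a=blob(t,24,36,90,box=(205,130,326,248)); (x,y),r=cv2.minEnclosingCircle(k); print("brass",ray(t,(x,y),46).round(1))
g=cv2.GaussianBlur(cv2.cvtColor(t["frame"],cv2.COLOR_BGR2GRAY),(3,3),0); B=g[145:190,210:250]
m=(B<100).astype(np.uint8); cs=cv2.findContours(m,0,2)[0]
for k in cs:
    if cv2.contourArea(k)>60: (x,y),r=cv2.minEnclosingCircle(k); print("steel?",x+210,y+145,r,cv2.contourArea(k),ray(t,(x+210,y+145),40).round(1))
E
```

```text
tcp [ 571.6 -273.2  141.3] axes x [1.    0.    0.002] y [ 0.002 -0.001 -1.   ] z [-0.     1.    -0.001] jaw 1.571 q6 -2.09 q1 -0.52 open 0.652 F [0.6 0.2 0.9] t 34.6
shift [ 34.5   0.9 370.6] spin 1.431
(243, 165, 61, 59) 2730.0
y0 -273.0053466846405 base edge x0 571.6231173695694 knob edge x0 571.2775052598035
brass [480. -20.  46.]
```

send_rows:
  targets:
    - [[1,0,6,0.03],[2,0,18,0.08],[4,0,35,0.15],[6,0,55,0.22],[8,0,76,0.3],[10,0,98,0.38],[12,0,120,0.46],[14,0,142,0.54],[17,0,164,0.62],[19,0,186,0.7],[21,0,208,0.78],[23,0,230,0.86],[26,0,252,0.94],[28,0,274,1.02],[30,0,296,1.11],[32,0,317,1.2],[34,0,337,1.29],[36,0,354,1.37],[37,0,366,1.41],[38,0,371,1.431]]

```text
t: 36.7
tcp_pos: [608.3, 99.1, 137.9]
ee_rot: [-1.273, 1.107, -1.105]
ft_force: [-0.2, 0.3, -0.3]
opening: 0.649
```

```bash
python3 plan.py 609.5 98 2 0.14;python3 - <<'E'
from plan import *
from col import *
s=bot.get_state();w=wristcam(bot.capture("wrist"),s);np.savez("w11.npz",**w)
p=proj(w,[609.5,98,48]); print("pred",p)
g=cv2.GaussianBlur(cv2.cvtColor(w["frame"],cv2.COLOR_BGR2GRAY),(5,5),1)
x0,y0=int(p[0])-55,int(p[1])-55; R=g[y0:y0+110,x0:x0+110]
r0=np.linalg.norm(proj(w,[634.5,98,48])-p); print("r0",r0)
cc=cv2.HoughCircles(R,cv2.HOUGH_GRADIENT,1,20,param1=60,param2=12,minRadius=int(r0-4),maxRadius=int(r0+4))
for q in (cc[0][:4] if cc is not None else []): print(q+[x0,y0,0],ray(w,q[:2]+[x0,y0],48).round(1))
k,a=blob(w,20,36,90); (x,y),r=cv2.minEnclosingCircle(k); print("brass",(x,y),r,a,ray(w,(x,y),46).round(1))
k,a=blob(w,35,60,30); (x,y),r=cv2.minEnclosingCircle(k); print("jar",(x,y),r,a,ray(w,(x,y),51).round(1))
E
```

```text
tcp [608.3  99.1 137.9] axes x [ 0.139 -0.99  -0.   ] y [-0.002 -0.    -1.   ] z [ 0.99   0.139 -0.002] jaw 0.14 q6 -0.05 q1 0.09 open 0.649 F [-0.2  0.3 -0.3] t 36.7
shift [  1.3 135.9   1.3] spin -0.000
pred [275.09587493 205.64116229]
r0 28.409171175265072
[277.5        199.5         29.10000038] [610.8 103.8  48. ]Traceback (most recent call last):
  File "<stdin>", line 10, in <module>
  File "col.py", line 6, in blob
    cs=cv2.findContours(m,0,2)[0]; k=max(cs,key=cv2.contourArea); return k,cv2.contourArea(k)
                                     ~~~^^^^^^^^^^^^^^^^^^^^^^^^
ValueError: max() iterable argument is empty
```

Run:
```python
from h import *
w=dict(np.load("w11.npz")); g=cv2.cvtColor(w["frame"],cv2.COLOR_BGR2GRAY)
print("rows150-250 col277",g[150:250:3,277].tolist()); print("cols 235-320 row 203",g[203,235:320:3].tolist())
for y in (150,170,230): print(y,ray(w,(277,y),48)[1],ray(w,(277,y),24)[1])
print(proj(w,[609.5,123,22]),proj(w,[609.5,73,48]),proj(w,[609.5,123,48]))
```

```text
rows150-250 col277 [147, 146, 147, 145, 129, 130, 129, 71, 54, 81, 78, 94, 93, 92, 104, 109, 108, 107, 108, 108, 107, 107, 105, 105, 104, 84, 85, 100, 99, 99, 98, 97, 98, 97]
cols 235-320 row 203 [147, 145, 146, 146, 146, 94, 89, 98, 108, 108, 109, 108, 107, 108, 108, 107, 108, 108, 107, 106, 107, 106, 86, 84, 138, 143, 144, 144, 143]
150 146.10771476994228 143.15092472578647
170 129.44510102392962 125.07998754389197
230 75.69841073142636 66.79062917459133
[278.76629604 172.09721227] [271.16283966 232.07216351] [279.22998417 177.85889269]
```

send_rows:
  targets:
    - [[-0.4,6,1,0],[-0.9,20,2.3,0],[-0.9,38,2.3,0],[-0.9,57,2.3,0],[-0.9,76,2.3,0],[-0.9,93,2.3,0],[-0.9,107,2.3,0],[-0.9,118,2.3,0],[-0.9,126,2.3,0],[-0.9,131,2.3,0],[-0.9,134,2.3,0],[-0.9,134,2.3,0]]
  claw: -0.4

```text
t: 37.95
tcp_pos: [611.1, 99.4, 5.1]
ee_rot: [-1.272, 1.105, -1.105]
ft_force: [-0.6, 0.7, -0.7]
opening: 0.701
```

send_rows:
  targets:
    - [[0,0,0,0],[0,0,0,0],[0,0,0,0],[0,0,0,0],[0,0,0,0],[0,0,0,0],[0,0,0,0],[0,0,0,0]]
  claw: 1

```text
t: 38.75
tcp_pos: [611.3, 99.4, 5.5]
ee_rot: [-1.272, 1.105, -1.106]
ft_force: [-0.4, 0.1, 6.6]
opening: 0.532
```

send_rows:
  targets:
    - [[0,-3,0,0],[0,-10,0,0],[0,-22,0,0],[0,-38,0,0],[0,-54,0,0],[0,-68,0,0],[0,-77,0,0],[0,-80,0,0],[0,-80,0,0]]

```text
t: 39.65
tcp_pos: [611.1, 99.4, 85.4]
ee_rot: [-1.272, 1.105, -1.106]
ft_force: [-0.5, -0.9, -0.8]
opening: 0.53
```

send_rows:
  targets:
    - [[-4,0,0,0],[-12,0,-0.5,0],[-24,0,-1,0],[-39,0,-1.5,0],[-56,0,-2,0],[-74,0,-2.5,0],[-92,0,-3,0],[-110,0,-4,0],[-128,0,-4.5,0],[-146,0,-5,0],[-164,0,-5.5,0],[-180,0,-6,0],[-194,0,-6.5,0],[-205,0,-7,0],[-212,0,-7.3,0],[-215.7,0,-7.3,0],[-215.7,0,-7.3,0]]

```text
t: 41.35
tcp_pos: [573.7, 312.1, 85.1]
ee_rot: [-1.272, 1.105, -1.105]
ft_force: [0.3, -0.9, -0.5]
opening: 0.529
```

```bash
python3 plan.py 574.1 312 -12 0.14;python3 - <<'E'
from plan import *
from col import *
s=bot.get_state();w=wristcam(bot.capture("wrist"),s);np.savez("w12.npz",**w)
k,a=blob(w,100,125,110,20); print(a,cv2.boundingRect(k),cv2.boxPoints(cv2.minAreaRect(k)).round(0).tolist())
c,sn=np.cos(.138),np.sin(.138)
for sx,sy in ((-45,80),(45,80),(45,-80),(-45,-80)): print("pred",proj(w,[578+sx*c-sy*sn,285.2+sx*sn+sy*c,10]).round(0))
E
```

```text
tcp [573.7 312.1  85.1] axes x [ 0.14 -0.99  0.  ] y [-0. -0. -1.] z [ 0.99  0.14 -0.  ] jaw 0.14 q6 0.29 q1 0.43 open 0.529 F [ 0.3 -0.9 -0.5] t 41.4
shift [ 0.2 97.1  0.4] spin 0.000
8571.0 (222, 142, 112, 111) [[222.0, 142.0], [333.0, 142.0], [333.0, 252.0], [222.0, 252.0]]
pred [218. 145.]
pred [332. 145.]
pred [323. 320.]
pred [226. 320.]
```

send_rows:
  targets:
    - [[0,5,0.5,0],[0,17,1,0],[0,32,1,0],[0,47,1,0],[0,60,1,0],[0,71,1,0],[0,80,1,0],[0,87,1,0],[0,92,1,0],[0,94.5,1,0],[0,96,1,0],[0,96,1,0]]

```text
t: 42.6
tcp_pos: [574.8, 312.1, -10.7]
ee_rot: [-1.272, 1.105, -1.106]
ft_force: [-0.1, -0.3, 0.6]
opening: 0.527
```

send_rows:
  targets:
    - [[0,0.6,0,0],[0,1.2,0,0],[0,1.2,0,0]]

```text
t: 42.9
tcp_pos: [574.7, 312.1, -12.0]
ee_rot: [-1.272, 1.105, -1.106]
ft_force: [-0.2, -0.0, -1.3]
opening: 0.53
```

send_rows:
  targets:
    - [[0,0.5,0,0],[0,1,0,0],[0,1,0,0]]

```text
t: 43.2
tcp_pos: [574.8, 312.1, -12.4]
ee_rot: [-1.272, 1.105, -1.105]
ft_force: [-2.9, -2.2, 5.7]
opening: 0.53
```

send_rows:
  targets:
    - [[0,0,0,0],[0,0,0,0],[0,0,0,0],[0,0,0,0],[0,0,0,0]]
  claw: -0.4

```text
t: 43.7
tcp_pos: [574.7, 312.1, -13.1]
ee_rot: [-1.272, 1.105, -1.105]
ft_force: [-0.7, -0.9, 0.8]
opening: 0.699
```

send_rows:
  targets:
    - [[0,-3,0,0],[0,-10,0,0],[0,-25,0,0],[0,-45,0,0],[0,-70,0,0],[0,-95,0,0],[0,-120,0,0],[0,-138,0,0],[0,-148,0,0],[0,-150,0,0]]

```text
t: 44.7
tcp_pos: [575.2, 312.4, 138.8]
ee_rot: [-1.27, 1.104, -1.106]
ft_force: [0.3, 0.1, -0.2]
opening: 0.699
```

```bash
python3 plan.py 476 -21 135 0.14;python3 - <<'E'
from plan import *
from col import *
s=bot.get_state();w=wristcam(bot.capture("wrist"),s);np.savez("w13.npz",**w)
t=bot.capture("top");np.savez("top13.npz",**t)
k,a=blob(t,24,36,90,box=(205,130,326,248)); (x,y),r=cv2.minEnclosingCircle(k); print("brass",a,r,ray(t,(x,y),46).round(1))
g=cv2.cvtColor(w["frame"],cv2.COLOR_BGR2HSV); p=proj(w,[574.8,312.1,30]).round().astype(int); print("pred lid px",p)
print("row S",g[p[1],p[0]-50:p[0]+51:4,1].tolist()); print("col S",g[p[1]-50:p[1]+51:4,p[0],1].tolist())
E
```

```text
tcp [575.2 312.4 138.8] axes x [ 0.14  -0.99  -0.001] y [ 0.002  0.001 -1.   ] z [0.99  0.14  0.002] jaw 0.14 q6 0.29 q1 0.43 open 0.699 F [ 0.3  0.1 -0.2] t 44.7
shift [ 316.2    3.2 -144.8] spin 0.000
brass 317.0 10.568724632263184 [475.5 -22.7  46. ]
pred lid px [273 199]
row S [25, 30, 127, 128, 133, 134, 3, 6, 0, 0, 0, 3, 2, 2, 2, 4, 4, 2, 5, 132, 137, 138, 135, 117, 46, 26]
col S [130, 133, 135, 132, 138, 5, 6, 0, 5, 0, 3, 3, 3, 2, 0, 4, 4, 5, 22, 147, 131, 133, 150, 139, 139, 137]
```

send_rows:
  targets:
    - [[5,0,-2,0],[15,0,-7,0],[29,0,-13,0],[46,0,-21,0],[64,0,-29,0],[83,0,-38,0],[102,0,-47,0],[121,0,-56,0],[140,0,-64,0],[159,0,-73,0],[178,0,-82,0],[197,0,-90,0],[216,0,-99,0],[235,0,-108,0],[254,0,-116,0],[272,0,-125,0],[289,0,-132,0],[303,0,-139,0],[313,0,-143,0],[317,0,-145.2,0]]
  claw: -0.3

```text
t: 46.8
tcp_pos: [474.6, -23.0, 136.7]
ee_rot: [-1.272, 1.107, -1.106]
ft_force: [0.5, -0.1, -0.3]
opening: 0.651
```

```bash
python3 plan.py 475.8 -21.5 5 0.14;python3 - <<'E'
from plan import *
from col import *
s=bot.get_state();w=wristcam(bot.capture("wrist"),s);np.savez("w14.npz",**w)
k,a=blob(w,18,38,110); bb=cv2.boundingRect(k); print(a,bb,"pred",proj(w,[475.8,-22,48]))
x=bb[0]+bb[2]/2
print("x0",(ray(w,(bb[0],bb[1]+bb[3]/2),48)+ray(w,(bb[0]+bb[2],bb[1]+bb[3]/2),48))/2,"y0 base",ray(w,(x,bb[1]),22)[1]-25,"y0 lid",ray(w,(x,bb[1]+bb[3]),48)[1]+25)
E
```

```text
tcp [474.6 -23.  136.7] axes x [ 0.138 -0.99  -0.   ] y [-0.  0. -1.] z [ 0.99   0.138 -0.   ] jaw 0.139 q6 -0.29 q1 -0.15 open 0.651 F [ 0.5 -0.1 -0.3] t 46.8
shift [ -1.3 131.7   1.5] spin -0.001
4905.5 (164, 401, 396, 19) pred [275.35279178 203.75560621]
x0 [ 600.37601783 -238.0894928    48.        ] y0 base -276.50473051543577 y0 lid -226.04855084736067
```

send_rows:
  targets:
    - [[-0.5,6,0.7,0],[-1.1,20,1.4,0],[-1.1,38,1.4,0],[-1.1,57,1.4,0],[-1.1,76,1.4,0],[-1.1,93,1.4,0],[-1.1,106,1.4,0],[-1.1,117,1.4,0],[-1.1,125,1.4,0],[-1.1,129,1.4,0],[-1.1,131.7,1.4,0],[-1.1,131.7,1.4,0]]

```text
t: 48.05
tcp_pos: [476.5, -20.8, 5.3]
ee_rot: [-1.272, 1.105, -1.106]
ft_force: [1.6, 0.1, -0.6]
opening: 0.651
```

send_rows:
  targets:
    - [[0,0,0,0],[0,0,0,0],[0,0,0,0],[0,0,0,0],[0,0,0,0],[0,0,0,0],[0,0,0,0],[0,0,0,0]]
  claw: 1

```text
t: 48.85
tcp_pos: [476.7, -20.8, 5.6]
ee_rot: [-1.272, 1.105, -1.106]
ft_force: [-0.6, 0.3, 6.3]
opening: 0.529
```

send_rows:
  targets:
    - [[0,-3,0,0],[0,-10,0,0],[0,-22,0,0],[0,-38,0,0],[0,-54,0,0],[0,-70,0,0],[0,-84,0,0],[0,-92,0,0],[0,-95,0,0],[0,-95,0,0]]

```text
t: 49.85
tcp_pos: [476.4, -20.8, 100.5]
ee_rot: [-1.272, 1.105, -1.106]
ft_force: [0.3, 0.6, -0.1]
opening: 0.53
```

```bash
python3 plan.py 582 257.5 100 0.14;python3 - <<'E'
from plan import *
w=dict(np.load("w13.npz")); h=cv2.cvtColor(w["frame"],cv2.COLOR_BGR2HSV)
# steel lid extent along the tray's y, from the low-saturation pixels through its centre
col=np.where(h[150:250,273,1]<30)[0]+150; row=np.where(h[199,223:323,1]<12)[0]+223
print(col.min(),col.max(),row.min(),row.max(),"y far(base,z4)",ray(w,(273,col.min()),4)[:2],"y near(lid)",ray(w,(273,col.max()),30)[:2])
E
```

```text
tcp [476.4 -20.8 100.5] axes x [ 0.14 -0.99  0.  ] y [ 0. -0. -1.] z [0.99 0.14 0.  ] jaw 0.14 q6 -0.28 q1 -0.14 open 0.53 F [ 0.3  0.6 -0.1] t 49.9
shift [-260.8    0.5  143.4] spin -0.000
168 221 247 297 y far(base,z4) [571.54608525 336.09691483] y near(lid) [577.89331153 290.55365085]
```

send_rows:
  targets:
    - [[-4,0,2,0],[-13,0,7,0],[-25,0,14,0],[-40,0,22,0],[-56,0,31,0],[-72,0,40,0],[-88,0,48,0],[-104,0,57,0],[-120,0,66,0],[-136,0,75,0],[-152,0,84,0],[-168,0,92,0],[-184,0,101,0],[-200,0,110,0],[-215,0,118,0],[-229,0,126,0],[-241,0,132,0],[-251,0,138,0],[-258,0,142,0],[-260.8,0,143.4,0]]

```text
t: 51.85
tcp_pos: [582.2, 258.2, 100.1]
ee_rot: [-1.272, 1.105, -1.105]
ft_force: [0.3, 0.1, -0.1]
opening: 0.529
```

send_rows:
  targets:
    - [[0,6,0,0],[0,18,0,0],[0,33,0,0],[0,49,0,0],[0,64,0,0],[0,77,0,0],[0,88,0,0],[0,97,0,0],[0,104,0,0],[0,108,0,0],[0,110,0,0],[0,110,0,0]]

```text
t: 53.05
tcp_pos: [582.1, 257.5, -9.7]
ee_rot: [-1.272, 1.105, -1.106]
ft_force: [-1.1, -0.6, -0.2]
opening: 0.531
```

send_rows:
  targets:
    - [[0,0.6,0,0],[0,1.2,0,0],[0,1.2,0,0]]

```text
t: 53.35
tcp_pos: [582.1, 257.5, -10.8]
ee_rot: [-1.272, 1.105, -1.106]
ft_force: [-0.1, 0.1, 0.2]
opening: 0.529
```

send_rows:
  targets:
    - [[0,0.7,0,0],[0,1.3,0,0],[0,1.7,0,0],[0,1.7,0,0]]

```text
t: 53.75
tcp_pos: [582.0, 257.5, -12.3]
ee_rot: [-1.272, 1.105, -1.105]
ft_force: [-1.4, -0.6, 3.3]
opening: 0.534
```

Contact; release, rise and move the arm clear toward the robot for a final look.

send_rows:
  targets:
    - [[0,0,0,0],[0,0,0,0],[0,0,0,0],[0,0,0,0],[0,0,0,0]]
  claw: -0.4

```text
t: 54.25
tcp_pos: [582.0, 257.5, -12.7]
ee_rot: [-1.272, 1.105, -1.105]
ft_force: [0.0, 1.0, 0.2]
opening: 0.699
```

send_rows:
  targets:
    - [[0,-3,0,0],[0,-10,0,0],[0,-25,0,0],[0,-45,0,0],[0,-70,0,0],[0,-100,0,0],[0,-130,0,0],[0,-160,0,0],[0,-185,0,0],[0,-200,0,0]]

```text
t: 55.25
tcp_pos: [582.6, 257.7, 190.9]
ee_rot: [-1.269, 1.103, -1.106]
ft_force: [-0.7, 0.3, -0.1]
opening: 0.698
```

send_rows:
  targets:
    - [[6,0,-5,0],[18,0,-15,0],[36,0,-30,0],[56,0,-46,0],[76,0,-62,0],[96,0,-78,0],[116,0,-94,0],[136,0,-110,0],[156,0,-126,0],[176,0,-142,0],[196,0,-158,0],[214,0,-172,0],[228,0,-183,0],[236,0,-189,0],[240,0,-192,0],[240,0,-192,0]]

```text
t: 56.85
tcp_pos: [425.1, -7.1, 187.0]
ee_rot: [-1.272, 1.106, -1.106]
ft_force: [0.4, 0.5, 0.5]
opening: 0.699
```

Run:
```python
from plan import *
s=bot.get_state(); print(s["tcp_pos"].round(0) if hasattr(s["tcp_pos"],"round") else s["tcp_pos"],s["t"])
t=bot.capture("top");c=bot.capture("side");np.savez("topF.npz",**t);np.savez("sideF.npz",**c)
a=cv2.resize(t["frame"][115:285,105:420],(800,432)[:2],interpolation=cv2.INTER_CUBIC)[:, :]
a=cv2.resize(t["frame"][125:280,110:330],(397,280),interpolation=cv2.INTER_CUBIC); a2=cv2.resize(t["frame"][125:280,320:420],(181,280),interpolation=cv2.INTER_CUBIC)
b=cv2.resize(c["frame"][150:405,150:370],(263,305),interpolation=cv2.INTER_CUBIC); b2=cv2.resize(c["frame"][290:405,150:360],(537,305),interpolation=cv2.INTER_CUBIC)
r1=np.hstack([a,a2,np.zeros((280,222,3),np.uint8)]); r2=np.hstack([b,b2]); cv2.imwrite("pics/F.png",np.vstack([r1,r2]))
```

```text
[425.  -7. 187.] 56.85
```

View pics/F.png

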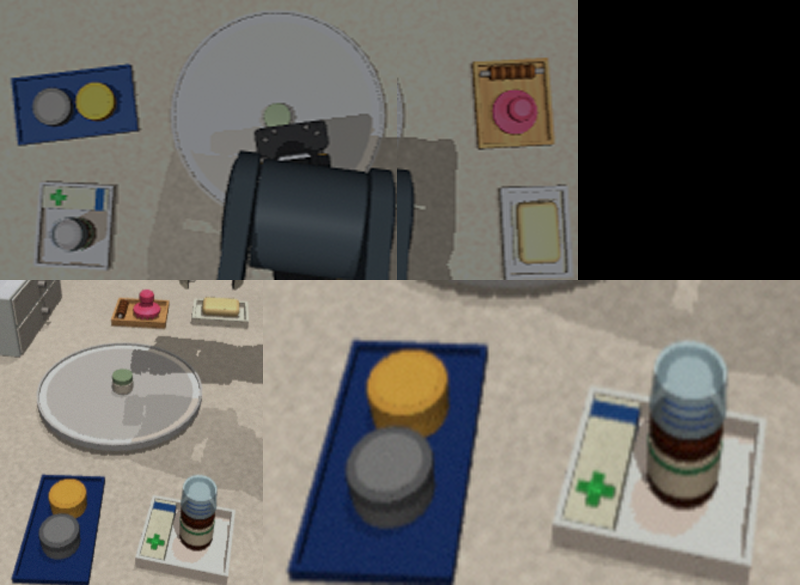

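All five things are in place, the jar is still in the middle of the turntable, and the gripper is clear of everything.

```bash
python3 -c "
from workcell import bot
print(bot.sign_off())"
```

```text
the job is handed in; nothing more can be done
None
```

The job is done and handed in at about 57 s of the 125 s allowed.

**Order:** I moved the bottle first, then the cup, the massager, the steel tin and the brass tin.

**Final checks (last top and side pictures):**
- The bottle stands upright on the caddy's free floor with the cup upside down over its cap.
- The massager stands on its nubs beside the roller. The wrist camera put it within about 1 mm of the middle of the free floor.
- Both tins lie flat in the blue tray with a small gap between them.
- The jar is still in the middle of the turntable, and the gripper touches nothing.

**What went wrong or disagreed:**
- **First cup grasp missed:** the fingers closed above the cup without moving it. The pictures showed the real finger ends about 30 mm above the reported TCP, not at it. I went lower for every later grasp. The bottle had already been gripped near its shoulder because of this, but it was set down without trouble.
- **Views differed slightly:** the side and wrist cameras disagreed by about 3 to 4 mm on the cap, and the top and wrist cameras by 2 to 4 mm on a few other points. I used values in between.
- **Bad colour reads:** one top view shifted the brass tin by about 5 mm, and one wrist view picked up the wrong object. I ignored both, and the grasp on the tin was good.

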